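# Park the printer roller at the top of its service ramp

### The job

Push the printer roller up the service ramp with your fingertips until it drops over the edge at the top and sits in the seat in front of the stop, then draw back clear of it. Only push it, gently and steadily: do not grip or lift it or give it a shove, and do not let it roll back off the foot of the ramp. Leave the glue stick, the clip box and the eraser beside the ramp where they are.

Things in the scene. Friction and masses are not known exactly. Their poses are not given: they have to be found in the camera images.
- roller: loose printer roller, 0.25 kg, smooth: metal core 38 mm thick, 108 mm long, and near each end a black tyre of diameter 44 mm, 22 mm wide (68 mm of bare core between them); shaft stubs, 132 mm over all. Origin at its centre, y along the roller; x, z turn as it rolls. It starts lying across the ramp, kept by a low bar, and rolls freely: let go on the slope it runs back and over the bar
- ramp: grey fixed service ramp, 250 mm long, slope 8 degrees, foot end open. Origin at desk level under its middle, x level and uphill, z up. In its frame the deck runs from x -120 mm (surface 6 mm high) to its top edge at x 75 mm. Side cheeks are 140 mm apart inside, 150 mm outside (4 mm high feet: 174 mm); their upper edges rise from 23 mm at the foot to 61 mm at the back (x 130 mm)
- chock (a point): middle of the top of the low round bar across the deck on whose uphill side the roller starts: x = -75 mm, z = 14 mm in the ramp's frame, 1.5 mm above the deck; axes as the ramp's. The roller's centre starts 6 mm uphill of it
- top_edge (a point): middle of the deck's top edge: x = 75 mm, z = 33 mm in the ramp's frame; axes as the ramp's. Behind it a 4 mm step leads down to the level seat
- seat (a point): where the roller's centre lies when it sits in the seat by the stop: x = 89 mm, z = 51 mm in the ramp's frame; axes as the ramp's. The seat is 37 mm long, its floor 29 mm above the desk; it ends at the upright stop wall (x = 112 to 130 mm, 72 mm high). The seated roller has about 3 mm of play in x
- glue_stick: glue stick, 27 mm diameter, 92 mm high, standing on the desk to the right of the ramp; origin under its middle. Leave alone
- clip_box: flat box of paper clips, 52x64x21 mm, on the desk to the right of the ramp; origin under its middle. Leave alone
- eraser: two-tone eraser, 18x52x12 mm, lying on the desk before the foot of the ramp; origin under its middle. Leave alone
- monitor: desk monitor, fixed, to the right of the ramp; origin at desk level under its foot, z up, x toward the screen's back. The screen is 420 mm wide (along y) and 50 mm thick, leans back a little and reaches from about 80 to 440 mm above the desk. It stands between the ramp and the space at the robot's right: keep the arm clear of it
Not all that is in view belongs to the job. Leave any blue look-alike of the roller alone.

How it is judged:
On the way, in this order (a step that is already met when the one before it is completed fails the run):
1. the roller is being pushed by the fingers half-way up the deck (x of roller in the frame of ramp between 0 and 0.06 m and contact force between the fingers and roller above 0.05 N).
2. the roller is in the seat (distance between roller and seat below 0.01 m and height (world z) of roller below 0.0535 m), for 0.2 s.
At the end, for the whole second after the job is handed in: the roller lies at rest and released in the seat: its centre within 10 mm of the seat point, no higher than 2 mm above resting on the seat's floor, its axis square to the ramp within 0.1 rad (all of step 2 and angle between the y axis of roller and the y axis of ramp, either way round below 0.1 rad and linear speed of roller below 0.02 m/s and contact force between the fingers and roller below 0.05 N); the robot touches nothing.
It fails at once if the roller rolled back over its bar toward the foot (more than 30 mm below its start) (x of roller in the frame of ramp below -0.1 m).
It fails at once if the roller was lifted more than about 12 mm off the ramp (height (world z) of roller above 0.068 m or (height (world z) of roller above 0.057 m and x of roller in the frame of ramp below 0 m) or (height (world z) of roller above 0.05 m and x of roller in the frame of ramp below -0.045 m)).
It fails at once if the roller was shoved or ran away (faster than 0.35 m/s) (linear speed of roller above 0.35 m/s).
It fails at once if the roller was gripped or pressed with more than 28 N (contact force between the fingers and roller above 28 N).
It fails at once if the glue stick, clip box or eraser was disturbed (moved over 15 mm or tipped) (distance of any of glue_stick, clip_box, eraser from where it was at the start of the episode above 0.015 m or angle between glue_stick's own z axis and vertical above 0.3 rad).
It also fails if it takes over 48 s, if anything falls off the work surface, if the arm or the gripper's body presses on something with over 40 N, if the wrist force passes 120 N, or if a joint passes its speed limit or range.

### The arm

A 6-joint arm with a two-finger parallel gripper is mounted at the origin on the work surface; the furniture and walls round the work are solid. World frame = base frame: x ahead of the robot, y to its left, z up, the work surface at z = 0. Lengths are in m, angles in rad, forces in N, time in s.
With the tool pointing down it reaches from about 0.35 to 1 m from the base axis. Payload 7.1 kg.
Tool frame: the origin (TCP) lies where the fingers leave the gripper's body, on its centre line; the fingertips stand 73 mm ahead of it and the grasp point (between the pads) lies 54 mm ahead of it (bot.tip_extent is the distance from the TCP to the fingertips, in m); z points along the fingers, y is the direction in which the jaws open and shut (so a half turn about z gives the same grasp; the last joint's range is limited). The gripper opens to 85 mm and grips with 20 to 120 N. Pads are 22 mm wide; open, the fingers measure 114 mm over their backs; the gripper's body (76 mm by 85 mm) begins 54 mm behind the grasp point. The pads swing forward as they close: fully open they stand 13 mm farther back than shut.
Start: joints at [1.207, 0.423, 1.63, -0, 1.089, -0.019], TCP at [0.211, 0.588, 0.304] pointing down, gripper open.
Joint ranges: [-3, 3], [-0.9, 2.11], [0.09, 2.58], [-1.31, 4.45], [0.11, 2.69], [-2.54, 2.54]. Speed limits (rad/s): [2.39, 2.39, 3.01, 3.14, 3.14, 3.14].

### API

Orientations are given as a unit quaternion [w, x, y, z].
In Python, from plant import bot, get_image, camera_model, workorder gives the robot as it stands.
- The arm moves only by the shell command python3 -m creep 'ROWS'. ROWS is JSON, a list of rows, each an object with "linear": the shift along the tool's x, y, z in units of 0.4 m (1.0 is 0.4 m), a list of three; "roll": the turn about the tool's z in units of 45 degrees (1.0 is 45 degrees); "grip": the opening, from 0 (shut) to 1 (fully open). A call has 1 to 12 rows; each row shifts and turns the pose as measured when the row begins, along the tool's axes as they then stand; what a row does not reach is not made up. A row lasts 1/12 s, in which the tool goes at most 41.7 mm and 7.16 degrees, less where a joint would pass 70% of its speed; a pose out of reach is approached as far as the arm can. A call with a number of a shift or a turn outside -1 to 1 is refused whole. A call with a gripper value outside its range is refused whole. The fingers move at their own pace and stop on an object; the grip force is fixed at half the most. Time passes only in rows, so rows that do not move let the fingers close. It gives the time, the measured TCP pose, the force and the opening at its end, in the units of the state.
- bot.read_state(): the state, without advancing time (a new reading comes with each control period).
- get_image(name): name is "side" or "top"; returns (picture, depth): 480x640x3 uint8, red, green, blue; 480x640 float32, m along the optical axis (not along the pixel's ray), 0 where there is no reading.
- camera_model(name): a dict with "fx", "fy", "cx", "cy" (pixels), "k1" (the pictures are not rectified: a ray, as slopes to the right and down, at radius r is drawn at 1 + k1 r^2 times it, then the intrinsics apply), "origin" and "rotation" of the camera in the world. Camera axes: x right, y up, looking along -z (the intrinsics and any distortion apply to the point x, -y, -z); pixel columns grow to the right and rows downward; lengths in m; the calibration is good to about 2 mm. A picture is of the moment at which its call begins. camera_model takes no time and is no camera call.
- workorder.close_job(): hands the job in, once; it reports no verdict.
The state is a dict: "clock": time; "joints": joint angles; "qvel": joint speeds; "joint_torque": joint torques, N m; "tcp_pos": TCP position; "eef_rot": TCP orientation; "force": force on the tool from outside, world axes, zero at the start; "moment": the same for the moment, N m; "gripper_width": finger opening in m.
Only numpy, scipy, OpenCV 4.12 (cv2) and the standard library are available. Lean on these libraries where they do the work, as an engineer would, in place of code of your own. Each camera call takes 0.05 s, during which the arm holds its last target. There are 200 camera calls.

## Working session

There is one attempt and no reset: what is moved stays moved. The work goes in short steps, Python scripts to look and compute and a shell command to move; the robot and the scene stay as the last step left them, time stands still between calls to the robot, and variables do not carry over. Pictures are saved under pics/ and viewed, about 8 in all and at most 12, crops included, and the job is handed in when it is done.

```bash
mkdir -p pics; ls; python3 - <<'E'
from plant import bot,get_image,camera_model
import cv2,numpy as np
for n in("top","side"):
    im,d=get_image(n); cv2.imwrite(f"pics/{n}0.png",im[:,:,::-1]); np.save(f"pics/{n}0.npy",d)
    print(n,camera_model(n))
print(bot.read_state(),bot.tip_extent)
E
```

```text
pics
top {'fx': 509.964662980766, 'fy': 509.964662980766, 'cx': 327.63072604570044, 'cy': 242.33511466152245, 'k1': -0.12660414211248608, 'origin': array([0.44005256, 0.02551403, 1.08385433]), 'rotation': array([ 0.70860581,  0.0298573 , -0.03078978, -0.7042999 ])}
side {'fx': 530.8256721879608, 'fy': 530.8256721879608, 'cx': 319.29602712702314, 'cy': 234.01360446517768, 'k1': 0.05283236578405382, 'origin': array([0.33444164, 0.62895843, 0.70977242]), 'rotation': array([-0.10560064, -0.05449053,  0.37885033,  0.91779721])}
{'clock': 0.1, 'joints': array([ 1.20699250e+00,  4.23786795e-01,  1.63063202e+00, -7.63569517e-06,
        1.08862122e+00, -1.89867654e-02]), 'qvel': array([-0.00130433, -0.00014394, -0.00154929,  0.00036944,  0.00035027,
        0.0003018 ]), 'joint_torque': array([ 1.05984833e-03, -5.58426511e+01, -2.82444924e+01,  1.14945565e-04,
        3.02771543e-03,  1.57039506e-05]), 'tcp_pos': array([0.21108931, 0.58783972, 0.30320214]), 'eef_rot': array([-1.34347908e-04,  1.71553874e-01,  9.85174474e-01, -7.11122092e-04]), 'force': array([-0.37891153,  1.02853158,  0.00217718]), 'moment': array([-0.02886045, -0.00920229, -0.02244501]), 'gripper_width': 0.08520063220270091} 0.0726
```

View pics/top0.png

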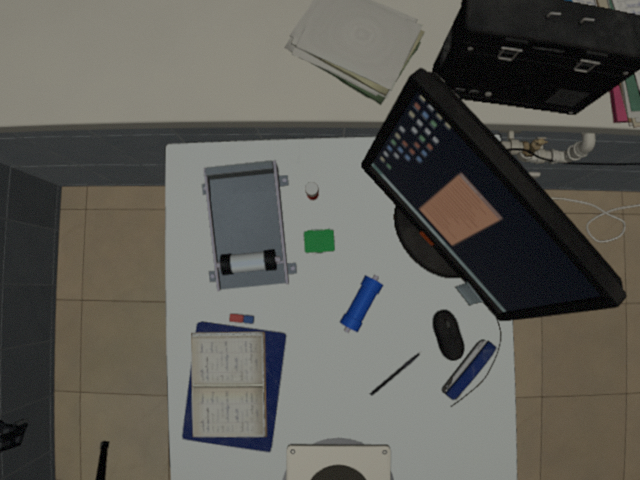

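View pics/side0.png

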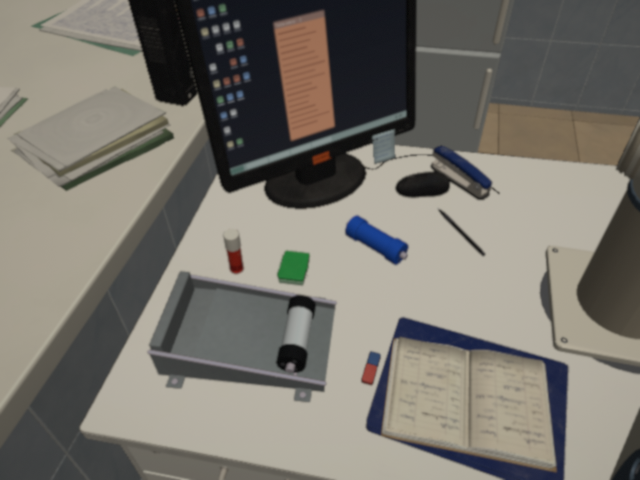

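The top view shows the metal-core roller with black tyres on the ramp at about (248,262), with the stop at the top (240,165). In the side view the roller is at (296,335). The only look-alike is the blue roller at top (361,304) / side (377,240), so I choose the black-tyred one on the ramp. A close crop will check that choice and give the ramp corners.

```bash
cat > h.py <<'E'
import numpy as np,cv2
from plant import bot,get_image,camera_model
from scipy.spatial.transform import Rotation as R
def rays(n,uv):
    m=camera_model(n);K=np.array([[m['fx'],0,m['cx']],[0,m['fy'],m['cy']],[0,0,1]])
    p=cv2.undistortPoints(np.array(uv,float).reshape(-1,1,2),K,np.array([m['k1'],0,0,0.]))[:,0]
    d=np.c_[p[:,0],-p[:,1],-np.ones(len(p))]
    w,x,y,z=m['rotation'];return np.array(m['origin']),R.from_quat([x,y,z,w]).apply(d)
def plane(n,uv,z):
    o,d=rays(n,uv);t=(np.asarray(z)-o[2])/d[:,2];return o+d*t[:,None]
E
python3 - <<'E'
import cv2,numpy as np
a=cv2.imread('pics/top0.png');d=np.load('pics/top0.npy')
cv2.imwrite('pics/crop1.png',cv2.resize(a[150:300,190:350],None,fx=5,fy=4*1.0,interpolation=cv2.INTER_CUBIC) if 0 else cv2.resize(a[150:300,190:340],None,fx=4,fy=4,interpolation=cv2.INTER_CUBIC))
E
```

```text
(no output)
```

View pics/crop1.png

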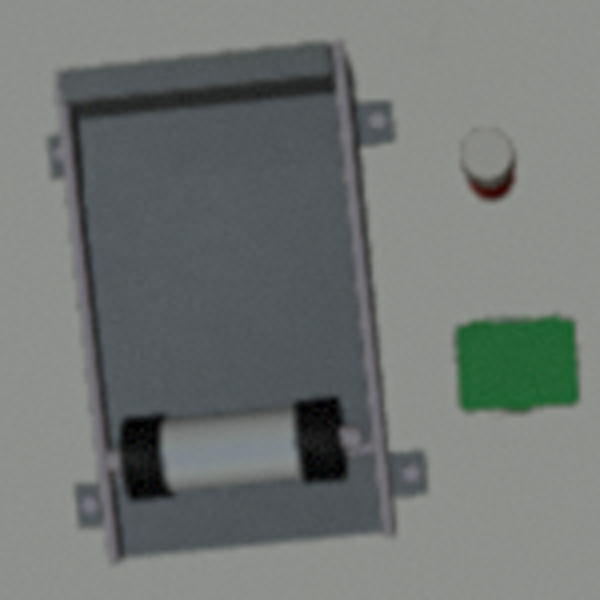

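The crop confirms the choice: grey core, two black tyres, lying across the foot end. Ramp corners in crop pixels are foot (110,562) and (396,533), back (58,72) and (343,40). The glue stick (488,170) and clip box (517,365) are on the right.

```bash
python3 - <<'E'
from h import *
f=lambda l:np.array(l)/4+[190-.375,150-.375]
c=plane('top',f([(110,562),(396,533),(58,72),(343,40)]),[.023,.023,.066,.066])
print(c.round(4))
fm=(c[0]+c[1])/2;bm=(c[2]+c[3])/2;ax=bm-fm;print('len',np.hypot(*ax[:2]),'w',np.linalg.norm((c[0]-c[1])[:2]),np.linalg.norm((c[2]-c[3])[:2]))
y=c[0]+c[2]-c[1]-c[3]
yaw1=np.arctan2(ax[1],ax[0]);yaw2=np.arctan2(-y[0],y[1]);print('yaw',yaw1,yaw2)
t=plane('top',f([(122,458),(347,438)]),[.035,.035]);print(t.round(4),'roller',t.mean(0))
u=np.array([np.cos(yaw1),np.sin(yaw1)]);print('origin from foot',fm[:2]+.12*u,'from back',bm[:2]-.13*u,'from roller',t.mean(0)[:2]+.069*u)
d=t[0]-t[1];print('roller yaw',np.arctan2(-d[0],d[1]))
# side view cross-check of roller tyre mask
a=cv2.imread('pics/side0.png');m=(a.max(2)<45)
m[:280]=0;m[390:]=0;m[:,:260]=0;m[:,330:]=0
n,l,s,ce=cv2.connectedComponentsWithStats(m.astype('uint8'))
for i in range(1,n):
    if s[i,4]>100: print(ce[i],s[i],plane('side',[ce[i]],.038))
m=plane('top',f([(517,365)]),.021),plane('top',f([(488,150)]),.092),plane('top',[(241,318)],.012);print(m)
# monitor nearest screen edge
print(plane('top',[(362,165),(503,318)],.08))
E
```

```text
[[0.4299 0.2542 0.023 ]
 [0.4463 0.1049 0.023 ]
 [0.6797 0.2785 0.066 ]
 [0.6964 0.1321 0.066 ]]
len 0.2512963246835142 w 0.15024559550598499 0.14732341584828057
yaw 0.10263733636305837 0.11146177116801284
[[0.4837 0.2465 0.035 ]
 [0.4949 0.1298 0.035 ]] roller [0.48927003 0.18815519 0.035     ]
origin from foot [0.55744329 0.19184759] from back [0.55873279 0.19198041] from roller [0.55790691 0.19522474]
roller yaw 0.09589538982054573
[302.17716535 302.29133858] [289 296  27  18 254] [[0.49601461 0.13382955 0.038     ]]
[291.80802792 356.73647469] [277 345  30  27 573] [[0.48523104 0.23269186 0.038     ]]
(array([[0.53442111, 0.04272582, 0.021     ]]), array([[0.63452875, 0.05670977, 0.092     ]]), array([[0.37195035, 0.20498863, 0.012     ]]))
[[ 0.68277271 -0.04366454  0.08      ]
 [ 0.37755949 -0.32510699  0.08      ]]
```

Ramp frame: origin about (0.558, 0.192), yaw about 0.103. Roller at ramp x about -69 mm. Plan: tool pointing straight down with the jaws along the roller axis, half open so both fingertips bear on the bare core. Uphill is then -tool x.

```bash
python3 -m creep '[{"linear":[0,0,0],"roll":-0.143,"grip":0.44},{"linear":[0,0,0],"roll":-0.143,"grip":0.44},{"linear":[0,0,0],"roll":-0.143,"grip":0.44},{"linear":[0,0,0],"roll":-0.143,"grip":0.44},{"linear":[-0.04,-0.09,0],"roll":0,"grip":0.44},{"linear":[-0.04,-0.09,0],"roll":0,"grip":0.44},{"linear":[-0.04,-0.09,0],"roll":0,"grip":0.44},{"linear":[-0.04,-0.09,0],"roll":0,"grip":0.44},{"linear":[-0.04,-0.09,0],"roll":0,"grip":0.44},{"linear":[-0.04,-0.09,0],"roll":0,"grip":0.44}]'
cat >> h.py <<'E'
O=np.array([.558,.192]);YAW=.103
def where(tx,ty=0):
    s=bot.read_state();p=s['tcp_pos'];w,x,y,z=s['eef_rot'];M=R.from_quat([x,y,z,w])
    c,n=np.cos(YAW),np.sin(YAW);r=np.array([[c,n],[-n,c]])@(p[:2]-O)
    t=M.as_matrix()[:2,1];print('t',s['clock'],'ramp xy',r.round(4),'z',p[2].round(4),'F',s['force'].round(2),'w',s['gripper_width'].round(4))
    print('roll needed units',-((YAW+np.pi/2-np.arctan2(t[1],t[0]))/(np.pi/4)).round(3),'tilt',M.as_matrix()[:,2].round(3))
    dr=np.array([[c,-n],[n,c]])@(np.array([tx,ty])-r)
    print('move units',(M.as_matrix().T@np.r_[dr,0]/.4).round(4))
E
python3 -c "from h import *;where(-.115)"
```

```text
clock: 0.93
tcp_pos: [0.333, 0.383, 0.299]
eef_rot: [-0.002, -0.069, 0.998, -0.002]
force: [0.2, 0.9, 0.2]
gripper_width: 0.0376Traceback (most recent call last):
  File "<string>", line 1, in <module>
    from h import *;where(-.115)
                    ~~~~~^^^^^^^
  File "h.py", line 15, in where
    t=M.as_matrix()[:2,1];print('t',s['clock'],'ramp xy',r.round(4),'z',p[2].round(4),'F',s['force'].round(2),'w',s['gripper_width'].round(4))
                                                                                                                  ^^^^^^^^^^^^^^^^^^^^^^^^
AttributeError: 'float' object has no attribute 'round'
```

```bash
sed -i "s/s\['gripper_width'\].round(4)/s['gripper_width']/" h.py; python3 -c "from h import *;where(-.115)"
```

```text
t 0.9333 ramp xy [-0.2042  0.2132] z 0.299 F [0.25 0.91 0.23] w 0.0375981333692375
roll needed units 0.046 tilt [-0.004 -0.004 -1.   ]
move units [-0.2036 -0.5406  0.0012]
```

```bash
python3 -m creep '[{"linear":[-0.034,-0.09,0],"roll":0.023,"grip":0.44},{"linear":[-0.034,-0.09,0],"roll":0.023,"grip":0.44},{"linear":[-0.034,-0.09,0.02],"roll":0,"grip":0.44},{"linear":[-0.034,-0.09,0.04],"roll":0,"grip":0.44},{"linear":[-0.034,-0.09,0.04],"roll":0,"grip":0.44},{"linear":[-0.02,-0.06,0.04],"roll":0,"grip":0.44},{"linear":[0,0,0.05],"roll":0,"grip":0.44},{"linear":[0,0,0.05],"roll":0,"grip":0.44},{"linear":[0,0,0],"roll":0,"grip":0.44},{"linear":[0,0,0],"roll":0,"grip":0.44}]'
python3 -c "from h import *;where(-.115)"
```

```text
clock: 1.77
tcp_pos: [0.4361, 0.1733, 0.2017]
eef_rot: [-0.001, -0.046, 0.999, -0.002]
force: [0.4, 0.1, -0.1]
gripper_width: 0.0377
t 1.7667 ramp xy [-0.1232 -0.0061] z 0.2017 F [ 0.42  0.06 -0.12] w 0.037692809168442476
roll needed units -0.014 tilt [-0.001 -0.004 -1.   ]
move units [-0.0204  0.0154 -0.0001]
```

```bash
python3 -m creep '[{"linear":[-0.01,0.01,0.04],"roll":-0.014,"grip":0.44},{"linear":[-0.01,0.006,0.05],"roll":0,"grip":0.44},{"linear":[-0.004,0.003,0.05],"roll":0,"grip":0.44},{"linear":[0,0,0.05],"roll":0,"grip":0.44},{"linear":[0,0,0],"roll":0,"grip":0.44},{"linear":[0,0,0],"roll":0,"grip":0.44}]'
python3 -c "
from h import *;where(-.115)
for n in('side','top'):
    im,d=get_image(n);cv2.imwrite(f'pics/{n}1.png',im[:,:,::-1]);np.save(f'pics/{n}1.npy',d)
    if n=='side': cv2.imwrite('pics/crop2.png',cv2.resize(im[200:400,240:440,::-1],None,fx=3,fy=3,interpolation=cv2.INTER_CUBIC))"
```

```text
clock: 2.27
tcp_pos: [0.4483, 0.1858, 0.1294]
eef_rot: [0.004, -0.054, 0.999, -0.001]
force: [-0.3, 0.0, 0.5]
gripper_width: 0.0375
t 2.2667 ramp xy [-0.1098  0.0051] z 0.1294 F [-0.35  0.03  0.48] w 0.03754005613199053
roll needed units 0.006 tilt [ 0.007 -0.001 -1.   ]
move units [ 0.0131 -0.0128 -0.0001]
```

View pics/crop2.png

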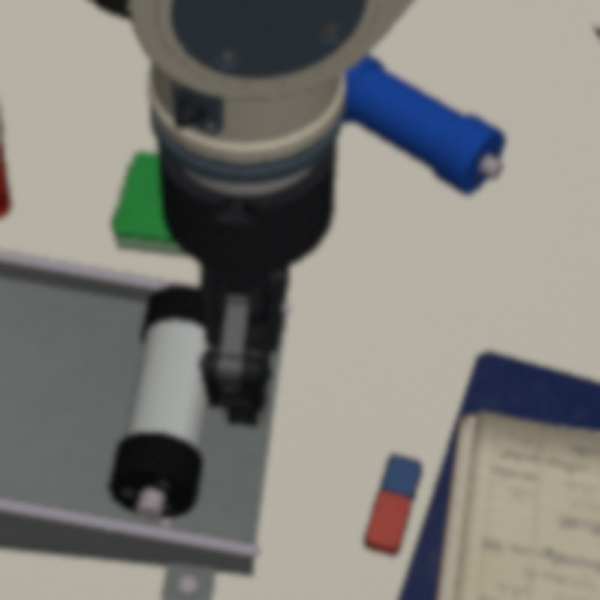

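The side crop shows the fingers above the deck on the downhill side of the roller, near fingertip at crop (242,422). Next I check the fingertip height.

```bash
python3 - <<'E'
from h import *
o,d=rays('side',[(240+242/3,200+420/3),(240+215/3,200+392/3)])
c,n=np.cos(YAW),np.sin(YAW);A=np.array([[c,n,0],[-n,c,0],[0,0,1]])
o2=A@(o-np.r_[O,0]);d2=(A@d.T).T
for y in(.024,.031,.038):
    for k in d2: t=(y-o2[1])/k[1];print(y,(o2+k*t).round(4))
D=np.load('pics/side1.npy')
for u,v in((320,338),(319,330),(312,325),(320,345)): z=D[v,u];r=rays('side',[(u,v)])[1][0];print(u,v,(A@(o+r*z-np.r_[O,0])).round(4))
where(-.112)
E
```

```text
0.024 [-0.1076  0.024   0.0522]
0.024 [-0.0949  0.024   0.0734]
0.031 [-0.1087  0.031   0.0628]
0.031 [-0.0963  0.031   0.0837]
0.038 [-0.1098  0.038   0.0734]
0.038 [-0.0976  0.038   0.094 ]
320 338 [-0.1089  0.0375  0.0775]
319 330 [-0.1123  0.0642  0.1356]
312 325 [-0.1047  0.0713  0.1553]
320 345 [-0.103   0.0038  0.0078]
t 2.3667 ramp xy [-0.1097  0.005 ] z 0.13 F [-0.41 -0.6  -1.29] w 0.03772590149576241
roll needed units 0.006 tilt [ 0.008 -0.    -1.   ]
move units [ 0.0059 -0.0126 -0.    ]
```

```bash
python3 -m creep '[{"linear":[0.008,-0.005,0.02],"roll":0,"grip":0.44},{"linear":[0.003,-0.002,0.03],"roll":0,"grip":0.44},{"linear":[0,0,0.03],"roll":0,"grip":0.44},{"linear":[0,0,0.02],"roll":0,"grip":0.44},{"linear":[0,0,0],"roll":0,"grip":0.44},{"linear":[0,0,0],"roll":0,"grip":0.44}]'
python3 -c "
from h import *;where(-.06,.003)
im,d=get_image('side');cv2.imwrite('pics/crop3.png',cv2.resize(im[200:400,240:440,::-1],None,fx=3,fy=3,interpolation=cv2.INTER_CUBIC))"
```

```text
clock: 2.87
tcp_pos: [0.4468, 0.1834, 0.0936]
eef_rot: [0.009, -0.054, 0.998, 0.001]
force: [0.7, 0.7, 0.2]
gripper_width: 0.0377
t 2.8667 ramp xy [-0.1115  0.0029] z 0.0936 F [0.72 0.74 0.18] w 0.037657526876995875
roll needed units 0.007 tilt [ 0.018  0.004 -1.   ]
move units [-0.1287 -0.0004  0.0024]
```

View pics/crop3.png

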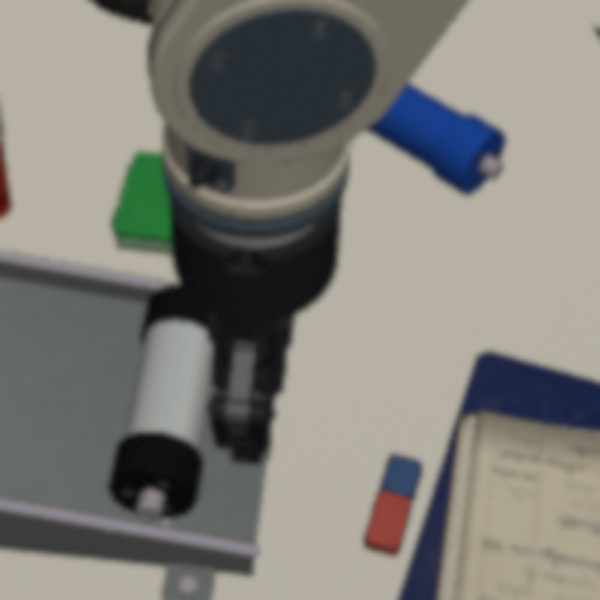

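The fingertips (crop (240,455)) are low behind the roller, with a clear gap to the core. Now the gentle push, rising with the slope.

```bash
python3 -m creep '[{"linear":[-0.008,0,-0.001],"roll":0,"grip":0.44},{"linear":[-0.008,0,-0.001],"roll":0,"grip":0.44},{"linear":[-0.008,0,-0.001],"roll":0,"grip":0.44},{"linear":[-0.008,0,-0.001],"roll":0,"grip":0.44},{"linear":[-0.01,0,-0.0014],"roll":0,"grip":0.44},{"linear":[-0.01,0,-0.0014],"roll":0,"grip":0.44},{"linear":[-0.01,0,-0.0014],"roll":0,"grip":0.44},{"linear":[-0.01,0,-0.0014],"roll":0,"grip":0.44}]'
python3 -c "
from h import *;where(.059,.003)"
```

```text
clock: 3.58
tcp_pos: [0.4785, 0.187, 0.1007]
eef_rot: [0.01, -0.054, 0.998, 0.002]
force: [0.1, -0.3, -0.6]
gripper_width: 0.0377
t 3.5833 ramp xy [-0.0796  0.0032] z 0.1007 F [ 0.07 -0.27 -0.6 ] w 0.03770828663205764
roll needed units 0.007 tilt [ 0.02   0.004 -1.   ]
move units [-0.3465 -0.0024  0.007 ]
```

```bash
python3 -m creep '[{"linear":[-0.012,0,0.001],"roll":0,"grip":0.44},{"linear":[-0.012,0,0.001],"roll":0,"grip":0.44},{"linear":[-0.012,0,0.001],"roll":0,"grip":0.44},{"linear":[-0.012,0,0],"roll":0,"grip":0.44},{"linear":[-0.012,0,0],"roll":0,"grip":0.44},{"linear":[-0.012,0,0],"roll":0,"grip":0.44}]'
python3 -c "
from h import *;where(.059,.003)
im,d=get_image('top');cv2.imwrite('pics/crop4.png',cv2.resize(im[150:300,190:340,::-1],None,fx=4,fy=4,interpolation=cv2.INTER_CUBIC))
im,d=get_image('side');cv2.imwrite('pics/crop5.png',cv2.resize(im[230:430,140:340,::-1],None,fx=3,fy=3,interpolation=cv2.INTER_CUBIC))"
```

```text
clock: 4.08
tcp_pos: [0.5102, 0.1903, 0.0999]
eef_rot: [0.01, -0.054, 0.998, 0.002]
force: [-1.0, -0.0, 1.3]
gripper_width: 0.0373
t 4.0833 ramp xy [-0.0477  0.0033] z 0.0999 F [-0.99 -0.03  1.27] w 0.037317402278404854
roll needed units 0.007 tilt [ 0.02   0.004 -1.   ]
move units [-0.2668 -0.0022  0.0053]
```

View pics/crop5.png

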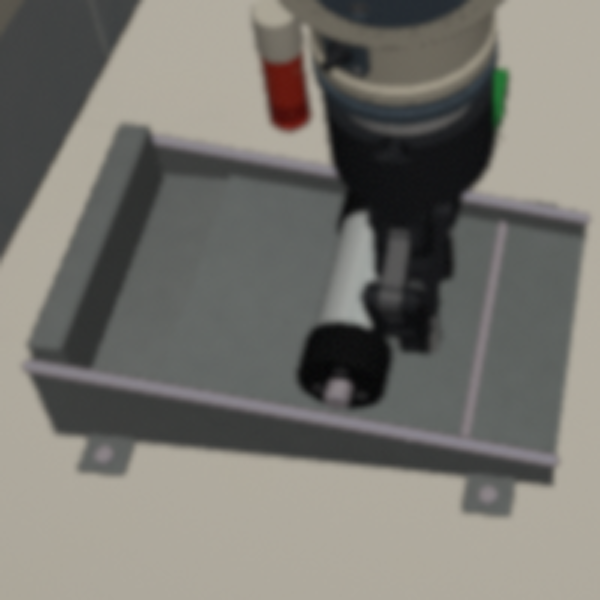

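The roller is in firm contact with the fingers and square, about half-way up, at crop (345,310). Continuing.

```bash
python3 -m creep '[{"linear":[-0.012,0,-0.0015],"roll":0,"grip":0.44},{"linear":[-0.012,0,-0.0015],"roll":0,"grip":0.44},{"linear":[-0.012,0,-0.0015],"roll":0,"grip":0.44},{"linear":[-0.012,0,-0.0015],"roll":0,"grip":0.44},{"linear":[-0.012,0,-0.0015],"roll":0,"grip":0.44},{"linear":[-0.012,0,-0.0015],"roll":0,"grip":0.44},{"linear":[-0.012,0,-0.0015],"roll":0,"grip":0.44},{"linear":[-0.012,0,-0.0015],"roll":0,"grip":0.44}]'
python3 -c "
from h import *;where(.059,.003)"
```

```text
clock: 4.85
tcp_pos: [0.5512, 0.1947, 0.1059]
eef_rot: [0.009, -0.054, 0.998, 0.001]
force: [-1.5, -0.1, 0.5]
gripper_width: 0.0375
t 4.85 ramp xy [-0.0065  0.0034] z 0.1059 F [-1.49 -0.08  0.54] w 0.03752337844825729
roll needed units 0.007 tilt [ 0.019  0.004 -1.   ]
move units [-0.1636 -0.002   0.0031]
```

```bash
python3 -m creep '[{"linear":[-0.012,0,-0.0013],"roll":0,"grip":0.44},{"linear":[-0.012,0,-0.0013],"roll":0,"grip":0.44},{"linear":[-0.012,0,-0.0013],"roll":0,"grip":0.44},{"linear":[-0.012,0,-0.0013],"roll":0,"grip":0.44},{"linear":[-0.012,0,-0.0013],"roll":0,"grip":0.44},{"linear":[-0.011,0,-0.001],"roll":0,"grip":0.44},{"linear":[-0.01,0,-0.001],"roll":0,"grip":0.44}]'
python3 -c "
from h import *;where(.055,.003)
im,d=get_image('side');cv2.imwrite('pics/crop6.png',cv2.resize(im[230:430,140:340,::-1],None,fx=3,fy=3,interpolation=cv2.INTER_CUBIC))"
```

```text
clock: 5.43
tcp_pos: [0.5872, 0.1986, 0.1104]
eef_rot: [0.01, -0.054, 0.998, 0.001]
force: [-0.3, 0.7, 0.5]
gripper_width: 0.0376
t 5.4333 ramp xy [0.0297 0.0036] z 0.1104 F [-0.29  0.72  0.53] w 0.03757547411171204
roll needed units 0.007 tilt [ 0.019  0.004 -1.   ]
move units [-0.0631 -0.0018  0.0012]
```

View pics/crop6.png

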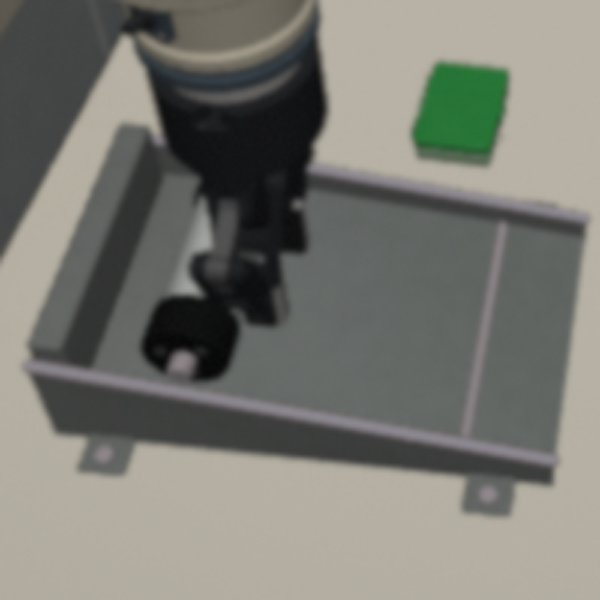

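The roller is still held square, just short of the edge at crop (190,320). Now the last 25 mm, slower.

```bash
python3 -m creep '[{"linear":[-0.008,0,-0.001],"roll":0,"grip":0.44},{"linear":[-0.008,0,-0.001],"roll":0,"grip":0.44},{"linear":[-0.008,0,-0.001],"roll":0,"grip":0.44},{"linear":[-0.008,0,-0.001],"roll":0,"grip":0.44},{"linear":[-0.008,0,-0.0005],"roll":0,"grip":0.44},{"linear":[-0.008,0,-0.0005],"roll":0,"grip":0.44},{"linear":[-0.006,0,0],"roll":0,"grip":0.44},{"linear":[0,0,0],"roll":0,"grip":0.44},{"linear":[0,0,0],"roll":0,"grip":0.44},{"linear":[0,0,0],"roll":0,"grip":0.44}]'
python3 -c "
from h import *;where(.055,.003)
im,d=get_image('side');cv2.imwrite('pics/crop7.png',cv2.resize(im[230:430,140:340,::-1],None,fx=3,fy=3,interpolation=cv2.INTER_CUBIC))"
```

```text
clock: 6.32
tcp_pos: [0.6124, 0.2014, 0.1132]
eef_rot: [0.011, -0.054, 0.998, 0.002]
force: [0.2, 0.4, 0.4]
gripper_width: 0.0379
t 6.3167 ramp xy [0.0551 0.0038] z 0.1132 F [0.2  0.44 0.38] w 0.03790487643182442
roll needed units 0.007 tilt [ 0.021  0.004 -1.   ]
move units [ 0.0002 -0.0019 -0.    ]
```

View pics/crop7.png

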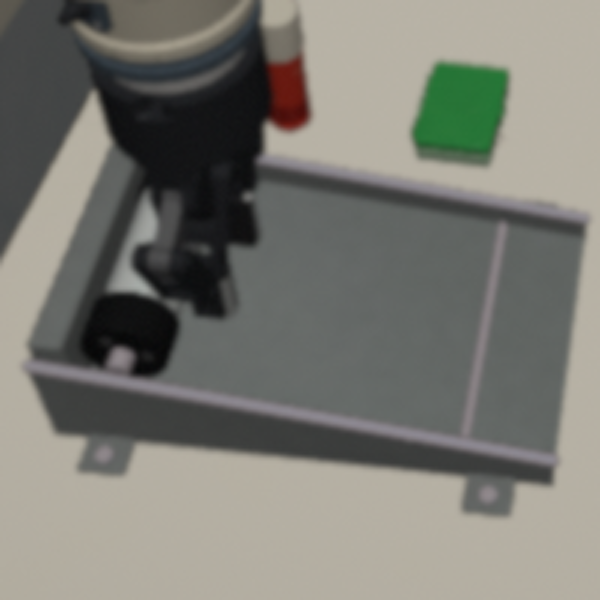

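The roller is near the stop, but whether it has dropped is not certain by eye. I compare the stub end (crop (120,355)) with its projected position.

```bash
cat >> h.py <<'E'
def proj(n,P):
    m=camera_model(n);w,x,y,z=m['rotation'];q=R.from_quat([x,y,z,w]).inv().apply(np.atleast_2d(P)-m['origin'])
    p=np.c_[q[:,0],-q[:,1]]/-q[:,2:];r=(p**2).sum(1,keepdims=True);p*=1+m['k1']*r
    return p*[m['fx'],m['fy']]+[m['cx'],m['cy']]
def W(r): c,n=np.cos(YAW),np.sin(YAW);r=np.atleast_2d(r);return np.c_[O[0]+c*r[:,0]-n*r[:,1],O[1]+n*r[:,0]+c*r[:,1],r[:,2]]
def stub(path):
    a=cv2.imread(path);h=cv2.cvtColor(a,cv2.COLOR_BGR2HSV);return a
E
python3 - <<'E'
from h import *
# initial check: stub end start pixel in side0 and now, refined by bright mask near tyre
def bright(path,x0,x1,y0,y1):
    a=cv2.imread(path).max(2)[y0:y1,x0:x1];_,m=cv2.threshold(a,0,255,cv2.THRESH_OTSU);n,l,s,c=cv2.connectedComponentsWithStats(m)
    for i in range(1,n):
        if s[i,4]>12: print(path,c[i],s[i])
bright('pics/crop7.png',95,150,335,372)
bright('pics/crop6.png',155,210,340,376)
for y in(.066,.069): print(y,[ (x,z,((proj('side',W([x,y,z]))[0]-[140,230])*3+1).round(1)) for x,z in((.062,.0537),(.081,.054),(.085,.053),(.087,.051),(.089,.051),(.090,.051))])
E
```

```text
pics/crop7.png [23.19911504 25.29056047] [  0  11  40  26 678]
pics/crop6.png [24.59743954 24.31152205] [  0  10  42  26 703]
0.066 [(0.062, 0.0537, array([179. , 367.9])), (0.081, 0.054, array([140.3, 363.6])), (0.085, 0.053, array([132.6, 363.9])), (0.087, 0.051, array([129.4, 365.8])), (0.089, 0.051, array([125.3, 365.4])), (0.09, 0.051, array([123.3, 365.2]))]
0.069 [(0.062, 0.0537, array([177.1, 373.4])), (0.081, 0.054, array([138.3, 369. ])), (0.085, 0.053, array([130.6, 369.4])), (0.087, 0.051, array([127.4, 371.3])), (0.089, 0.051, array([123.3, 370.8])), (0.09, 0.051, array([121.3, 370.6]))]
```

The stub has moved about 60 crop px, or 30 mm, since x≈61 mm, so the roller is at x≈90 mm, past the step and against the stop. Drawing back, then up.

```bash
python3 -m creep '[{"linear":[0.01,0,0],"roll":0,"grip":0.44},{"linear":[0.02,0,0],"roll":0,"grip":0.44},{"linear":[0.03,0,0],"roll":0,"grip":0.44},{"linear":[0.04,0,0],"roll":0,"grip":0.44},{"linear":[0.04,0,-0.03],"roll":0,"grip":0.44},{"linear":[0.04,0,-0.06],"roll":0,"grip":0.44},{"linear":[0.05,0,-0.07],"roll":0,"grip":0.44},{"linear":[0.06,0,-0.07],"roll":0,"grip":0.44},{"linear":[0.06,0,-0.07],"roll":0,"grip":0.44},{"linear":[0.06,0,-0.05],"roll":0,"grip":0.44},{"linear":[0,0,0],"roll":0,"grip":0.44},{"linear":[0,0,0],"roll":0,"grip":0.44}]'
python3 - <<'E'
from h import *
where(.055,.003)
o=[]
im,d=get_image('top');o.append(cv2.resize(im[150:300,190:340,::-1],(400,400),interpolation=cv2.INTER_CUBIC));cv2.imwrite('pics/top9.png',im[:,:,::-1])
im,d=get_image('side');o.append(cv2.resize(im[230:430,140:340,::-1],(400,400),interpolation=cv2.INTER_CUBIC));cv2.imwrite('pics/side9.png',im[:,:,::-1])
cv2.imwrite('pics/crop8.png',np.hstack(o))
E
```

```text
clock: 7.37
tcp_pos: [0.4292, 0.1798, 0.252]
eef_rot: [0.007, -0.054, 0.999, 0.001]
force: [-0.0, 0.1, -0.3]
gripper_width: 0.0377
t 7.3667 ramp xy [-0.1293  0.0011] z 0.252 F [-0.04  0.05 -0.26] w 0.03770784914288843
roll needed units 0.007 tilt [ 0.013  0.002 -1.   ]
move units [-0.4608  0.0021  0.0061]
```

View pics/crop8.png

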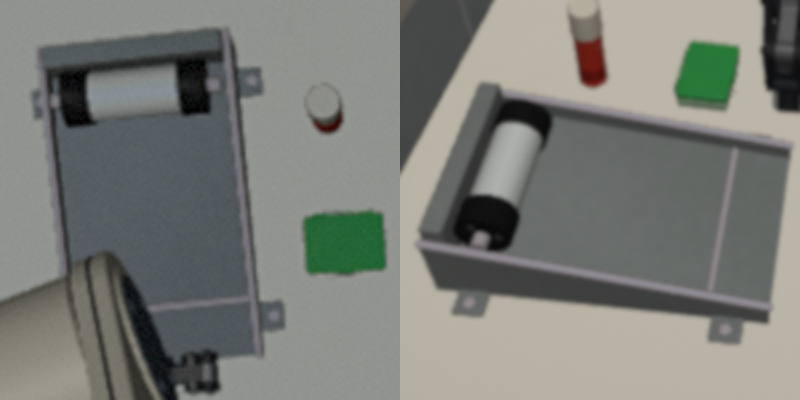

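```bash
python3 - <<'E'
from h import *
t=plane('top',np.array([(61,98),(210,86)])*.375+[190-.3,150-.3],.051);c,n=np.cos(YAW),np.sin(YAW)
r=(np.array([[c,n],[-n,c]])@(t[:,:2]-O).T).T;d=r[0]-r[1];print(r.round(4),r.mean(0).round(4),'angle',np.arctan2(-d[0],d[1]))
E
sleep 0; python3 -c "
from plant import bot,workorder
s=bot.read_state();print(s['clock'],s['qvel'].round(3),s['force'].round(2))
print(workorder.close_job())"
```

```text
[[ 0.0923  0.0619]
 [ 0.0899 -0.0544]] [0.0911 0.0038] angle -0.02047530023503984
7.4667 [-0.006  0.036 -0.02  -0.001 -0.003 -0.003] [ 0.8   0.2  -0.07]
the job is handed in; nothing more can be done
None
```

I pushed the roller up the ramp with both fingertips on its bare core, at about 50–70 mm/s. It went over the top edge into the seat. I then drew the fingers back and up, well clear, and handed the job in at about 7.5 s; it returned no verdict.

- **Position:** in the last top view the roller measures at ramp x ≈ 91 mm, against 89 mm for the seat point. Its axis is about 0.02 rad off square.
- **Drop into the seat:** I did not measure the roller's height. I inferred the drop because it lies past the step and against the stop.
- **Forces:** force readings during the push stayed at about 1.5 N or less, and were near zero with the fingers clear.
- **Neighbouring objects:** the glue stick and clip box look undisturbed in the last views. The eraser was not in those crops, but I saw it in place after the arm came down nearest to it.
- **One disagreement:** during the first part of the push the tool rose about 3 mm more than I had planned. I corrected it on the next move, and the roller stayed square.

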